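Square up a spacer and open the adhesive bottle

TASK

Get a two-plate spacer ready for bonding: lay the loose drilled plate squarely on top of the matching plate that lies on the dark pad, edges flush, and let go of it. Then open the adhesive bottle: grip its child-safe cap, press it down, twist it counter-clockwise (seen from above) while it is down, and lift it off. Finish still holding the cap upright in the gripper straight above the bottle, about 8 cm higher than where it sat; leave the pile, the needle box, the tape roll and the bobbin where they are.

Things in the scene. Friction and masses are not known exactly. Their poses are not given: they have to be found in the camera images.
- pad: Thin dark rubber pad, 140 (x) x 110 (y) x 3 mm, fixed to the worktop. Origin under its centre. The parts cabinet beyond the right-hand part of the worktop has a drawer standing open, and the bench vise stands between the left and right parts of the worktop; travel over them with the fingertips 0.22 m up.
- plate_low: The lower spacer plate, loose, lying flat on the pad: bare aluminium, 70 (x) x 46 (y) x 10 mm, 0.06 to 0.13 kg, with two 10 mm holes through it 23 mm either side of the centre along x. Origin at the centre of its underside, z up.
- plate_loose: The loose spacer plate, same as the lower one (70 x 46 x 10 mm, two holes), lying flat on the bare worktop. Origin at the centre of its underside, x along its 70 mm length, y across its 46 mm width. A half turn makes no difference.
- bottle: White plastic bottle, 60 mm across, clamped in a round dark metal stand (foot 104 mm across, 12 mm tall, collar 67 mm across up to 34 mm); the whole is fixed to the worktop and cannot turn. Origin at the worktop on its vertical axis. The flat shoulder, 55 mm across, is at 95 mm; the neck, 34 mm across, reaches 121 mm.
- cap: Black round ribbed push-and-turn safety cap, 52 mm across, 32 mm tall, 0.03 kg, loose but locked on the bottle's neck by three lugs inside its rim. Origin at the centre of its open underside, z up; locked on, this is 101.5 mm above the bottle's origin (cap top at 133.5 mm) and its x axis is parallel to the bottle's. Not pressed, it neither turns nor lifts.
- cap_top (a point): Centre of the cap's top face, 32 mm above its underside. To open: press the cap 5 to 6 mm down, keep it down and turn it 60 to 70 degrees counter-clockwise seen from above (past 42 it is free of the lugs, at 90 there is a stop). Then it springs up 2 mm and lifts straight off; keep that angle until it is 35 mm up.
- liner (a joint): Spring-loaded seal under the cap, m: 0 with the cap locked on, grows as the cap is pressed down, -0.002 when the cap is off. The spring pushes up with about 4 N at 0, 7 N at 0.0035 (the cap's locking notches are cleared) and 9 N at 0.0065 (the cap's rim meets the bottle's shoulder, a hard stop).
- needle_box: Small flat red needle carton, 44 x 64 x 14 mm, loose bystander. Origin under its centre.
- tape_roll: Small roll of black tape lying flat, 53 mm across, 19 mm tall, loose bystander. Origin under its centre.
- bobbin: White thread bobbin, 21 mm across, 12 mm tall, loose bystander. Origin under its centre.

How it is judged (in metres and radians):
On the way, in this order (a step that is already met when the one before it is completed fails the run):
1. the loose plate lies squarely on the lower plate and is let go (horizontal distance between plate_loose and plate_low below 0.006 m and angle between the x axis of plate_loose and the x axis of plate_low, either way round below 0.1 rad and z of plate_loose in the frame of plate_low between 0.008 and 0.012 m and angle between plate_loose's own z axis and vertical below 0.06 rad and linear speed of plate_loose below 0.02 m/s and contact force between plate_loose and the fingers below 0.1 N and horizontal distance between plate_low and pad below 0.035 m and height (world z) of plate_low below 0.006 m), for 0.2 s.
2. the gripped cap is pressed down out of its notches, not yet turned (value of joint liner above 0.003 m and contact force between cap and the fingers above 1 N and angle between the x axis of cap and the x axis of bottle, either way round below 0.3 rad), for 0.05 s.
3. the cap is twisted free, still on the bottle (angle between the x axis of cap and the x axis of bottle, either way round above 0.6 rad and z of cap in the frame of bottle between 0.09 and 0.11 m and horizontal distance between cap and bottle below 0.006 m), for 0.05 s.
At the end, for the whole second after the job is handed in: Plates centred within 6 mm, edges within 0.1 rad, at rest, released, lower one flat on the pad within 35 mm of its centre. Cap still in the fingers, tilt under 0.25 rad, 50 to 138 mm above where it sat, within 30 mm of the bottle axis, not touching the bottle (all of step 1 and z of cap in the frame of bottle between 0.1515 and 0.24 m and horizontal distance between cap and bottle below 0.03 m and angle between cap's own z axis and vertical below 0.25 rad and linear speed of cap below 0.03 m/s and contact force between cap and the fingers above 1 N and contact force between cap and bottle below 0.05 N); the arm keeps its last pose, push and grip.
It fails at once if the needle box is pushed away by more than 3 cm (distance of needle_box from where it was at the start of the episode above 0.03 m).
It fails at once if the tape roll is pushed away by more than 3 cm (distance of tape_roll from where it was at the start of the episode above 0.03 m).
It fails at once if the bobbin is pushed away by more than 3 cm (distance of bobbin from where it was at the start of the episode above 0.03 m).
It also fails if it takes over 54 s, if anything falls off the work surface, if the arm or the gripper's body presses on something with over 40 N, if the wrist force passes 120 N, or if a joint passes its speed limit or range.

ROBOT

A 6-joint arm with a two-finger parallel gripper is mounted at the origin on a cart in front of the work surface, level with it; the furniture and walls round the work are solid. World frame = base frame: x ahead of the robot, y to its left, z up, the work surface at z = 0. Lengths are in m, angles in degrees, forces in N, time in s.
With the tool pointing down it reaches from about 0.4 to 0.825 m from the base axis. Payload 7 kg.
Tool frame: the origin (TCP) lies midway between the tips of the shut fingers; the grasp point (between the pads) lies 19 mm behind it; z points along the fingers, y is the line along which they close (so a half turn about z gives the same grasp; the last joint's range is limited). The gripper opens to 88 mm and grips with 3 to 60 N. Pads are 19 mm wide; open, the fingers measure 130 mm over their backs; the gripper's body (78 mm by 193 mm) begins 47 mm behind the grasp point.
Start: joints at [86.58, 20.546, 0.682, 0, -70.136, -16.507], TCP at [0.23, 0.635, 0.227] pointing down, gripper open.
Joint ranges: [-176.03, 176.03], [-82.01, 121.73], [-58.28, 71.71], [-173.87, 95.51], [-174.79, -0.11], [-173.66, 173.66]. Speed limits (degrees/s): [136.94, 136.94, 172.46, 180, 180, 180].

INTERFACE

Orientations are given as a 3x3 rotation matrix whose columns are the frame's x, y, z axes.
In Python, from rig import robot gives the robot as it stands. Calls block until the motion is done:
- robot.goto(position, orientation): joint-space move of the TCP to a pose.
- robot.servo_line(position, ori=None, speed=0.15): straight line of the TCP; ori=None keeps the orientation; speed is the mean speed in m/s.
- robot.movej(angles): joint-space move.
- robot.move_gripper(opening): opening from 0.0 (shut) to 1.0 (fully open); the grip force is fixed at half the most; returns when the fingers have stopped.
- robot.dwell(seconds).
- robot.ik(position, orientation): joint angles nearest the present ones, or None.
- robot.grab_frame(name): name is "scene" or "top" or "wrist"; returns (picture, depth): 384x512x3 uint8, red, green, blue; 384x512 float32, m along the optical axis (not along the pixel's ray), 0 where there is no reading.
- robot.camera_info(name): a dict with "vfov" (degrees; the focal length in pixels is half the picture's height over the tangent of half this angle, whatever the lens; pixels are square), "cx", "cy" (the principal point, pixels), "k1" (the pictures are not rectified: a ray, as slopes to the right and down, at radius r is drawn at 1 + k1 r^2 times it, then the intrinsics apply), "view" (4x4, takes a point from world to camera coordinates); the wrist camera has in their place "T_tool_cam" (4x4, takes a point from camera to tool coordinates, whose origin is the TCP and whose axes are the flange's). Camera axes: x right, y down, z forward; pixel columns grow to the right and rows downward; lengths in m; the calibration is good to about 2 mm. A picture is of the moment at which its call begins: read the wrist's pose just before it. camera_info takes no time and is no camera call.
A pose or a line that the arm cannot do raises robot.Unreachable and nothing moves.
- robot.job_done(): hands the job in; it is judged then, once.
Readings, each from a call of its own:
- robot.read_t(): time.
- robot.read_qpos(): joint angles.
- robot.read_qvel(): joint speeds.
- robot.read_effort(): joint torques, N m.
- robot.read_position(): TCP position.
- robot.read_tcp_rot(): TCP orientation.
- robot.read_force(): force on the tool from outside, world axes, zero at the start.
- robot.read_ft_torque(): the same for the moment, N m.
- robot.read_grip_width(): opening from 0.0 (shut) to 1.0 (fully open).
- robot.read_finger_force(): force on a finger pad.
Only numpy, scipy, OpenCV 4.12 (cv2) and the standard library are available. Lean on these libraries where they do the work, as an engineer would, in place of code of your own. Each camera call takes 0.05 s, during which the arm holds its last target. There are 200 camera calls.

## Working session

There is one attempt and no reset: what is moved stays moved. The work goes in short steps, each a Python script; the robot and the scene stay as the last script left them, time stands still between calls to the robot, and variables do not carry over. Pictures are saved under pics/ and viewed, at most 10 in all, crops included, and the job is handed in when it is done.

```bash
ls; mkdir -p pics
python3 - <<'E'
from rig import robot
import cv2,numpy as np,pickle
D={}
for n in("scene","top","wrist"):
    p,d=robot.grab_frame(n);D[n]=(p,d,robot.camera_info(n));print(n,D[n][2])
    cv2.imwrite(f"pics/{n}0.png",p[:,:,::-1])
pickle.dump(D,open("d0.pkl","wb"))
print(robot.read_t(),robot.read_position(),robot.read_tcp_rot(),robot.read_force(),robot.read_grip_width())
E
```

```text
pics
scene {'vfov': 48.498211527357256, 'cx': 252.92390577466065, 'cy': 181.06003219906847, 'k1': -0.05127506404820316, 'view': array([[ 0.89444297, -0.44718075,  0.00107657, -0.45285029],
       [-0.1932951 , -0.38879411, -0.90081971,  0.19512701],
       [ 0.4032478 ,  0.80552375, -0.43419201,  0.85406141],
       [ 0.        ,  0.        ,  0.        ,  1.        ]])}
top {'vfov': 56.82650911025406, 'cx': 258.42543355211126, 'cy': 194.99720176131893, 'k1': -0.059735291980719724, 'view': array([[ 1.27387391e-03, -9.99899641e-01, -1.41097455e-02,
         2.93277871e-02],
       [-9.94330111e-01,  2.33761431e-04, -1.06337081e-01,
         5.13528092e-01],
       [ 1.06329708e-01,  1.41652049e-02, -9.94230024e-01,
         9.55923195e-01],
       [ 0.00000000e+00,  0.00000000e+00,  0.00000000e+00,
         1.00000000e+00]])}
wrist {'vfov': 67.32741166400136, 'cx': 256.5267900572542, 'cy': 196.01390721028875, 'k1': -0.002373096524860866, 'T_tool_cam': array([[ 4.07679805e-04, -9.69802065e-01, -2.43892987e-01,
         6.62631490e-02],
       [ 9.99999905e-01,  4.33114481e-04, -5.06597247e-05,
         7.63836428e-04],
       [ 1.54763490e-04, -2.43892943e-01,  9.69802149e-01,
        -1.55507094e-01],
       [ 0.00000000e+00,  0.00000000e+00,  0.00000000e+00,
         1.00000000e+00]])}
0.15 [0.22994875 0.63424036 0.22584444] [[ 9.40112666e-01 -3.40863728e-01 -3.07059851e-04]
 [-3.40863843e-01 -9.40111884e-01 -1.21881083e-03]
 [ 1.26777787e-04  1.25048510e-03 -9.99999210e-01]] [-0.50277402  0.37276973 -0.50310732] 0.9995078087483956
```

View pics/top0.png

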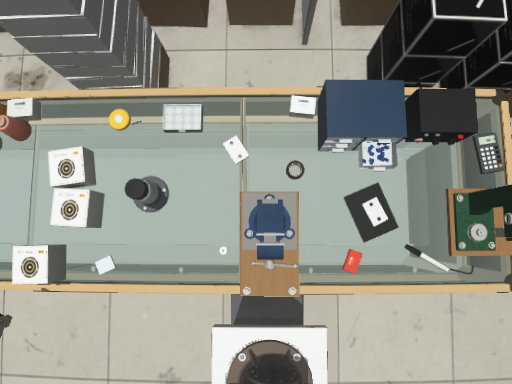

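View pics/scene0.png

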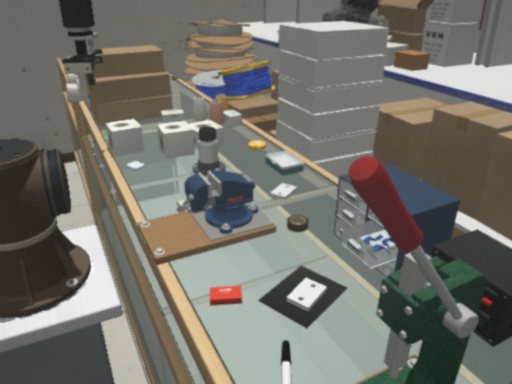

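View pics/wrist0.png

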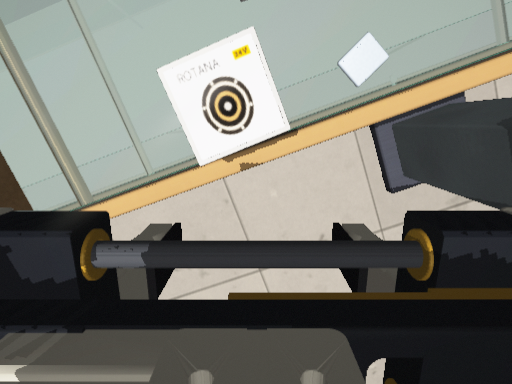

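The top view shows the plates at about (375,210) on the pad and (235,150) loose. The bottle with its black cap is at (147,192), the tape roll at (295,170), the bobbin at (222,251) and the red box at (353,261). The object at (105,265) has no holes, so it is a decoy.

The scene view confirms this layout and shows the vise in the middle. In the wrist view, columns 180–335 between the fingers are clear above row 220.

```bash
cat > h.py <<'E'
import numpy as np,cv2
def K(i):
    f=192/np.tan(np.radians(i["vfov"]/2)); return np.array([[f,0,i["cx"]],[0,f,i["cy"]],[0,0,1.]]),np.array([i["k1"],0,0,0.])
def cam2world(i,pos=None,R=None):
    if "view" in i: return np.linalg.inv(i["view"])
    T=np.eye(4);T[:3,:3]=R;T[:3,3]=pos; return T@i["T_tool_cam"]
def cast(px,z,i,pos=None,R=None):
    k,d=K(i);T=cam2world(i,pos,R)
    u=cv2.undistortPoints(np.float64(px).reshape(-1,1,2),k,d).reshape(-1,2)
    r=np.c_[u,np.ones(len(u))]@T[:3,:3].T; o=T[:3,3]
    return o+r*((z-o[2])/r[:,2])[:,None]
def rect(P):
    """centre, long-axis angle (deg), sizes in mm of world points"""
    (c,s,a)=cv2.minAreaRect(np.float32(P[:,:2]*1000)); 
    if s[0]<s[1]: s=s[::-1];a+=90
    return np.array(c)/1000,a%180,s
def blobs(mask,amin):
    return [c for c in cv2.findContours(mask.astype(np.uint8),cv2.RETR_EXTERNAL,cv2.CHAIN_APPROX_NONE)[0] if cv2.contourArea(c)>amin]
def down(yaw):
    """tool down, tool y axis at world angle yaw (deg)"""
    t=np.radians(yaw);y=np.array([np.cos(t),np.sin(t),0]);z=np.array([0,0,-1.]);return np.c_[np.cross(y,z),y,z]
E
cat > m.py <<'E'
import pickle,numpy as np
from h import *
p,d,i=pickle.load(open("d0.pkl","rb"))["top"];T=cam2world(i)
hsv=cv2.cvtColor(p,cv2.COLOR_RGB2HSV)
def box(m,r0,r1,c0,c1):
    o=np.zeros(m.shape,bool);o[r0:r1,c0:c1]=m[r0:r1,c0:c1];return o
white=(hsv[...,2]>200)&(hsv[...,1]<25)
dark=hsv[...,2]<70
red=(hsv[...,1]>150)&((hsv[...,0]<8)|(hsv[...,0]>172))
for n,m,z,b in[("loose",white,.01,(130,170,218,252)),("low",white,.013,(190,230,355,395)),("pad",dark,.003,(175,250,335,405)),
  ("cap",dark,.1335,(165,215,115,180)),("tape",dark,.019,(150,185,280,312)),("red",red,.014,(240,280,335,370)),("bob",white,.012,(240,262,212,232))]:
    for c in blobs(box(m,*b),20):
        P=cast(c,z,i);u=c.reshape(-1,2).mean(0).astype(int)
        dd=d[u[1],u[0]];k,dist=K(i);q=cv2.undistortPoints(np.float64([[u]]),k,dist)[0,0];h=(T@np.r_[q*dd,dd,1])[:3]
        print(n,u,*rect(P),"depth pt",h.round(3))
print(np.round([[(T@np.r_[cv2.undistortPoints(np.float64([[[x,y]]]),k,dist)[0,0]*d[y,x],d[y,x],1])[2] for x in range(122,175,4)] for y in range(176,212,4)],3))
E
python3 m.py
```

```text
loose [235 149] [0.64769934 0.09654582] 32.55171585083008 (71.11475372314453, 47.863075256347656) depth pt [0.648 0.097 0.01 ]
low [374 211] [ 0.46960321 -0.29691547] 27.47170639038086 (68.21060180664062, 44.75168228149414) depth pt [ 0.47  -0.294  0.015]
pad [370 212] [ 0.46808783 -0.28775131] 22.49551010131836 (136.72360229492188, 106.9725341796875) depth pt [ 0.467 -0.284  0.011]
cap [157 198] [0.49287222 0.27856714] 148.86530685424805 (55.7223014831543, 41.28496170043945) depth pt [0.505 0.312 0.031]
cap [136 189] [0.51784271 0.33401312] 76.31050872802734 (58.408226013183594, 48.596866607666016) depth pt [0.518 0.335 0.132]
tape [294 169] [ 0.58597137 -0.07246652] 134.98419952392578 (48.45403289794922, 45.90603256225586) depth pt [ 0.591 -0.072 -0.   ]
red [352 261] [ 0.33107721 -0.22949704] 159.37305450439453 (57.408023834228516, 35.70650100708008) depth pt [ 0.332 -0.229  0.014]
bob [222 250] [0.36147858 0.12947394] 0.5299959182739258 (22.088300704956055, 19.506635665893555) depth pt [0.361 0.132 0.005]
[[-4.000e-03 -2.000e-03 -1.000e-03  0.000e+00 -3.000e-03 -0.000e+00
   0.00
[... 674 characters left out ...]
.100e-02  1.000e-02  1.000e-02
  -1.000e-03 -0.000e+00]
 [-0.000e+00 -3.000e-03  1.340e-01  1.340e-01  1.340e-01  1.220e-01
   9.300e-02  8.900e-02  5.300e-02  3.000e-02  1.400e-02  1.600e-02
   1.000e-03 -4.000e-03]
 [ 1.000e-03 -1.000e-03 -1.000e-03  1.400e-02  9.400e-02  9.600e-02
   8.200e-02  6.200e-02  3.400e-02  1.200e-02  1.100e-02  8.000e-03
   1.000e-03 -1.000e-03]
 [-2.000e-03 -1.000e-03 -3.000e-03  2.000e-03  1.200e-02  1.100e-02
   3.200e-02  3.100e-02  1.200e-02  1.000e-02  1.300e-02 -1.000e-03
   1.000e-03 -1.000e-03]
 [-2.000e-03  1.000e-03 -3.000e-03 -2.000e-03  2.000e-03  1.300e-02
   1.600e-02  1.200e-02  1.400e-02  1.300e-02 -1.000e-03 -1.000e-03
   1.000e-03  0.000e+00]]
```

```bash
cat >> h.py <<'E'
def wristlook(robot,name,z,thr=(190,40),near=None):
    pos,R=robot.read_position(),robot.read_tcp_rot(); p,d=robot.grab_frame("wrist"); i=robot.camera_info("wrist")
    cv2.imwrite(f"pics/{name}.png",p[:,:,::-1]); np.savez(f"{name}.npz",p=p,d=d,pos=pos,R=R)
    hsv=cv2.cvtColor(p,cv2.COLOR_RGB2HSV)
    for c in blobs((hsv[...,2]>thr[0])&(hsv[...,1]<thr[1]),800):
        u=c.reshape(-1,2).mean(0)
        print(u.round(),*rect(cast(c,z,i,pos,R)))
    return p
E
python3 - <<'E'
from rig import robot
from h import *
for n,c,a in(("loose",(.648,.0965),32.5),("low",(.4696,-.297),27.5),("bottle",(.518,.334),32)):
    for s in(90,-90):
        q=robot.ik(np.r_[c,.12],down(a+s)); print(n,a+s,None if q is None else np.round(q,1))
R=down(32.5-90)
robot.goto(np.array([.648,.0965,.22]),R)
robot.servo_line(np.array([.648,.0965,.11]),speed=.2)
robot.dwell(.2)
p=wristlook(robot,"w1",.01)
print(robot.read_t(),robot.read_position(),robot.read_force())
E
```

```text
loose 122.5 [ 25.5  23.3  -9.8   0.  -56.9 -83. ]
loose -57.5 [ 25.5  23.3  -9.8   0.  -56.9  97. ]
low 117.5 [-12.1  14.8 -22.7   0.  -52.5 -50.4]
low -62.5 [-12.1  14.8 -22.7   0.  -52.5 129.6]
bottle 122 [  50.9   20.   -15.     0.   -55.  -108.9]
bottle -58 [ 50.9  20.  -15.    0.  -55.   71.1]
[310. 278.] [0.60552203 0.00652057] 122.47918319702148 (84.464111328125, 24.270601272583008)
[488.  59.] [ 0.85169531 -0.00297353] 90.0019644049462 (41.055702209472656, 32.786991119384766)
[431.  20.] [0.85159741 0.06050782] 90.05092932283878 (81.21619415283203, 32.72325897216797)
[188. 126.] [0.68107538 0.1305546 ] 88.42606353759766 (386.03387451171875, 181.27908325195312)
3.525 [0.6486651  0.09678077 0.11144232] [0.24583034 0.65497046 0.58722661]
```

View pics/w1.png

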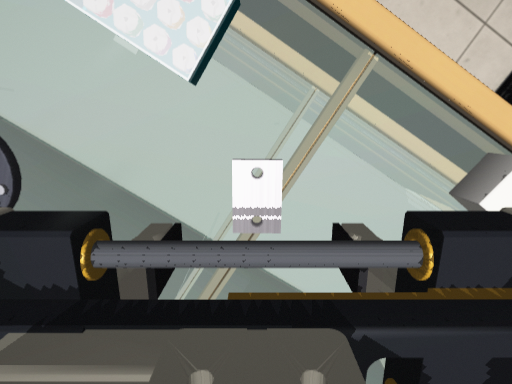

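The plate lies between the fingers at columns 232–283, rows 158–234, aligned with the tool. Its holes are at (257,172) and (257,220). I'll segment it more tightly.

```bash
cat >> h.py <<'E'
def plate(f,z,c0=200,c1=315,r0=120,r1=238):
    from rig import robot
    D=np.load(f);p=D["p"];i=robot.camera_info("wrist")
    g=p.astype(int);m=(g.max(2)-g.min(2)<12)&(g.max(2)>130);m=m.astype(np.uint8)
    o=np.zeros_like(m);o[r0:r1,c0:c1]=m[r0:r1,c0:c1];o=cv2.morphologyEx(o,cv2.MORPH_OPEN,np.ones((5,5)))
    c=max(blobs(o,300),key=cv2.contourArea);print("bbox",cv2.boundingRect(c))
    r=rect(cast(c,z,i,D["pos"],D["R"]));print(r);
    return r
E
python3 - <<'E'
from h import *
plate("w1.npz",.01)
D=np.load("w1.npz");print(D["p"][190,[200,225,231,235,257,280,290]].tolist(),D["p"][150:165:2,245].tolist(),D["p"][228:240:2,245].tolist())
from rig import robot
i=robot.camera_info("wrist");P=cast([(257,172),(257,220),(258,158),(258,234),(232,196),(283,196)],.01,i,D["pos"],D["R"]);print(P.round(4),np.linalg.norm(P[1]-P[0]),P[:2].mean(0),P[2:4].mean(0),P[4:].mean(0))
E
```

```text
bbox (232, 158, 51, 76)
(array([0.64971936, 0.09589368]), 32.346046447753906, (71.20790100097656, 46.19526672363281))
[[178, 194, 184], [180, 195, 186], [179, 194, 185], [251, 251, 251], [251, 250, 251], [250, 248, 250], [184, 197, 190]] [[181, 194, 187], [181, 194, 186], [181, 194, 187], [181, 194, 186], [165, 175, 170], [232, 231, 232], [251, 251, 251], [251, 251, 251]] [[167, 163, 167], [168, 162, 167], [167, 163, 164], [161, 160, 140], [161, 160, 140], [162, 161, 141]]
[[0.6694 0.1078 0.01  ]
 [0.631  0.0834 0.01  ]
 [0.6804 0.1139 0.01  ]
 [0.6197 0.075  0.01  ]
 [0.6382 0.1152 0.01  ]
 [0.6634 0.0757 0.01  ]] 0.045519839659105006 [0.65017048 0.09559835 0.01      ] [0.65006626 0.09443919 0.01      ] [0.65081599 0.09546261 0.01      ]
```

Run:
```python
from rig import robot
from h import *
R=down(32.35-90)
robot.servo_line(np.array([.6497,.0959,.04]),R,speed=.15)
robot.servo_line(np.array([.6497,.0959,.004]),speed=.06)
print(robot.read_position(),robot.read_force())
robot.move_gripper(0.0)
print(robot.read_grip_width()*88,robot.read_finger_force(),robot.read_force())
robot.servo_line(np.array([.6497,.0959,.22]),speed=.2)
print(robot.read_grip_width()*88,robot.read_force())
R=down(27.5-90)
robot.goto(np.array([.4696,-.297,.22]),R)
robot.servo_line(np.array([.4696,-.297,.13]),speed=.2);robot.dwell(.2)
wristlook(robot,"w2",.013)
print(robot.read_t(),robot.read_position(),robot.read_grip_width()*88,robot.read_force())
```

```text
[0.64980572 0.09589121 0.0039216 ] [-0.19324319  0.97271794 -0.64852141]
45.799238890338415 29.99971032142639 [-1.33440452 -0.56470196  0.29456776]
45.79022422284285 [ 0.42708928  0.15324079 -1.55876607]
[256. 168.] [ 0.49205493 -0.28695578] 117.52575302124023 (45.890480041503906, 22.170156478881836)
[352.  30.] [ 0.64660376 -0.29381329] 91.46327614784241 (109.87464904785156, 73.28521728515625)
[292. 121.] [ 0.5302442  -0.28182678] 117.54954147338867 (448.18939208984375, 212.32586669921875)
[57. 38.] [ 0.50236023 -0.08788715] 27.474626541137695 (82.44853210449219, 53.69875717163086)
9.325 [ 0.47038868 -0.29717604  0.13130761] 45.74946271231103 [-0.30520473  0.84736808 -0.96679877]
```

View pics/w2.png

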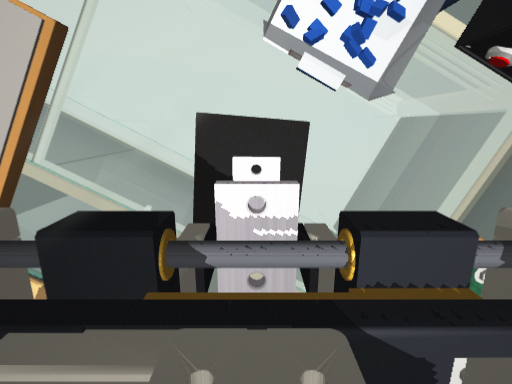

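The held plate spans columns 215–298 with its far edge at row 181. The low plate shows behind it at columns 233–280 with its far edge at row 156, nearly parallel. I'll measure both in the same picture to cancel the calibration bias.

Run:
```python
from h import *
from rig import robot
D=np.load("w2.npz");g=cv2.cvtColor(D["p"],cv2.COLOR_RGB2GRAY).astype(float);i=robot.camera_info("wrist");pos,R=D["pos"],D["R"]
print(g[150:185:1,245].astype(int));print(g[170,225:290].astype(int));print(g[195,205:305].astype(int))
def edge(l,off):
    e=np.diff(l);k=np.argmax(abs(e));w=abs(e[max(0,k-1):k+2]);return off+max(0,k-1)+.5+(w*np.arange(len(w))).sum()/w.sum()
def tool(px,z): return (cast(px,z,i,pos,R)-pos)@R*1000
top=tool([(c,edge(g[148:164,c],148)) for c in range(238,276,3)],.013)
L=tool([(edge(g[r,226:240],226),r) for r in range(160,177,2)],.013); Rr=tool([(edge(g[r,272:288],272),r) for r in range(160,177,2)],.013)
def show(n,t,l,r): print(n,"top x",t[:,0].mean(),"slope",np.polyfit(t[:,1],t[:,0],1)[0],"y",l[:,1].mean(),r[:,1].mean(),"slopes",np.polyfit(l[:,0],l[:,1],1)[0],np.polyfit(r[:,0],r[:,1],1)[0])
show("low",top,L,Rr)
z=pos[2]+.006
t=tool([(c,edge(g[177:186,c],177)) for c in [*range(219,230,2),*range(284,296,2)]],z)
l=tool([(edge(g[r,208:222],208),r) for r in range(185,215,2)],z); r_=tool([(edge(g[r,291:306],291),r) for r in range(185,215,2)],z)
show("held",t,l,r_)
```

```text
[ 42  41  42  39  43  48 134 245 254 254 254 254 254 254 254 254 254 254
 254 254 254 254 254 254 254 254 254 254 254 254 246 159 127 154 244]
[ 42  45  43  42  43  41  40 190 254 254 254 254 254 254 254 254 254 254
 254 254 254 254 254 254 254 240 134  57  43  41  42  42  41  42  42  59
 196 251 254 254 254 254 254 254 254 254 254 254 254 254 254 254 254 254
 254 101  45  40  39  39  42  41  40  42  41]
[ 23  22  23  22  21  23  23  23  23 177 254 254 254 254 254 254 254 254
 254 254 254 254 254 254 254 254 254 254 254 254 254 254 254 254 254 254
 254 254 254 254 254 254 254 253 254 254 254 252 249 248 234 244 245 245
 249 250 252 253 253 253 253 253 253 254 254 254 254 254 254 253 253 253
 253 254 254 254 254 254 254 254 254 254 253 252 253 253 253 253 253 253
 253 253 253 253 122  43 186 213 213 213]
low top x 35.297648473182946 slope -0.007489213670398915 y -22.3487740295817 23.57184688113839 slopes 0.008476320888090645 0.013278474809791255
held top x 34.66758902209734 slope -0.0004146666959816262 y -21.492335795745475 24.080668147056755 slopes -0.009348347172158888 0.0505107853548289
```

Run:
```python
from rig import robot
from h import *
R0=down(27.5-90)
v=R0@[-.01,1,0];R=down(np.degrees(np.arctan2(v[1],v[0])))
c=np.array([.4696,-.297,0])+R0@[.0006,-.0007,0]
print(c)
robot.servo_line(c+[0,0,.04],R,speed=.15)
robot.servo_line(c+[0,0,.019],speed=.04)
z=.019
while z>.0155:
    z-=.0005;robot.servo_line(c+[0,0,z],speed=.02);f=robot.read_force();print(round(z,4),robot.read_position()[2].round(4),f.round(1))
    if f[2]>2.5:break
robot.move_gripper(.75)
robot.dwell(.2)
robot.servo_line(c+[0,0,.13],speed=.2);robot.dwell(.2)
wristlook(robot,"w3",.023)
plate("w3.npz",.023,r1=236)
print(robot.read_t())
```

```text
[ 0.46980898 -0.29610204  0.        ]
0.0185 0.0187 [-0.1  0.2 -0.5]
0.018 0.0181 [-0.5  0.8 -0.9]
0.0175 0.0175 [-0.3 -0.4 -1.3]
0.017 0.017 [-0.2 -0.2  0.2]
0.0165 0.017 [-2.1  0.4  5.1]
[279. 280.] [ 0.40177997 -0.35717111] 96.3536467552185 (100.12081146240234, 22.973093032836914)
[258. 192.] [ 0.47144751 -0.29664459] 26.972923278808594 (69.98263549804688, 45.71250915527344)
[348.  27.] [ 0.64022852 -0.29293112] 91.45904326438904 (106.18872833251953, 65.82704162597656)
[246. 128.] [ 0.52350244 -0.26924866] 116.86734390258789 (455.918701171875, 200.33746337890625)
[56. 38.] [ 0.50271381 -0.09523708] 26.792972564697266 (80.2180404663086, 52.087345123291016)
[10. 73.] [ 0.46342514 -0.07194241] 14.663344383239746 (126.99311065673828, 31.07351303100586)
bbox (232, 156, 51, 75)
(array([ 0.47098877, -0.29687021]), 26.973276138305664, (71.00609588623047, 46.16874313354492))
13.7667
```

View pics/w3.png

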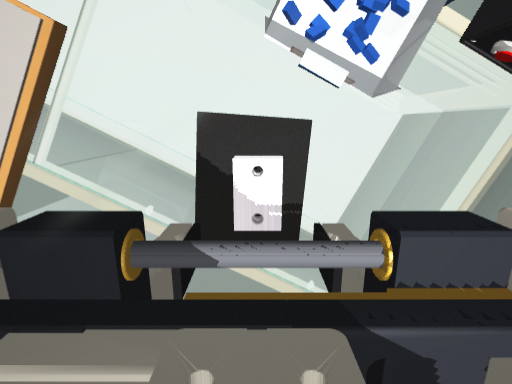

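The stack is good: one plate outline at columns 232–283, rows 156–231, with both holes at (258,171) and (258,218) and no lower edge showing. Next is the cap.

```bash
cat > cap.py <<'E'
from rig import robot
from h import *
p=robot.read_position();robot.servo_line(np.r_[p[:2],.225],speed=.25)
robot.move_gripper(1.0)
robot.goto(np.array([.518,.334,.225]),down(-58))
robot.dwell(.3)
pos,R=robot.read_position(),robot.read_tcp_rot();i=robot.camera_info("wrist");p,d=robot.grab_frame("wrist")
cv2.imwrite("pics/w4.png",p[:,:,::-1])
v=cv2.cvtColor(p,cv2.COLOR_RGB2HSV)[...,2]
k,dist=K(i);yy,xx=np.mgrid[100:238,170:345]
u=cv2.undistortPoints(np.float64(np.c_[xx.ravel(),yy.ravel()]).reshape(-1,1,2),k,dist).reshape(-1,2);dd=d[yy.ravel(),xx.ravel()]
P=np.c_[u*dd[:,None],dd,np.ones(len(dd))]@cam2world(i,pos,R).T
m=(abs(P[:,2]-.1335)<.006).reshape(yy.shape)
m=cv2.morphologyEx(m.astype(np.uint8),cv2.MORPH_OPEN,np.ones((3,3)))
c=max(blobs(m,200),key=cv2.contourArea)+[170,100]
Q=cast(c,.1335,i,pos,R)
print("circle",cv2.minEnclosingCircle(np.float32(Q[:,:2]*1000)),"ellipse",cv2.fitEllipse(np.float32(Q[:,:2]*1000)),"px",cv2.boundingRect(c))
print(robot.read_t(),pos,robot.read_force(),np.median(P[m.ravel()>0,2]))
E
python3 cap.py
```

```text
circle ((521.0167236328125, 338.9962463378906), 25.653406143188477) ellipse ((520.9266967773438, 338.84442138671875), (49.62759017944336, 50.202823638916016), 144.3829803466797) px (223, 166, 58, 56)
17.5333 [0.51820404 0.33359459 0.22504332] [ 0.75397153  0.43253475 -0.75123374] 0.13093580190824877
```

View pics/w4.png

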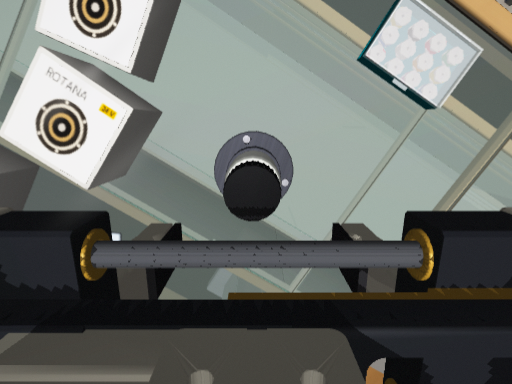

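The cap top is a black disc at bounding box (223,166,58,56). Its measured radius of about 25.5 mm and height of 131 mm match the given sizes. The plate check showed a camera bias of about 1.2 mm along tool y, so I'll correct for that, then grip and press.

Run:
```python
from rig import robot
from h import *
R=down(-58);c=np.array([.5204,.3400,0])
robot.servo_line(c+[0,0,.15],R,speed=.15)
robot.servo_line(c+[0,0,.1065],speed=.05)
print(robot.read_position(),robot.read_force())
robot.move_gripper(0.0)
print("grip",robot.read_grip_width()*88,robot.read_finger_force(),robot.read_force(),robot.read_position())
for dz in(.002,.003,.004,.005,.0055):
    robot.servo_line(c+[0,0,.1065-dz],speed=.02);robot.dwell(.05)
    print(dz,robot.read_position().round(4),robot.read_force().round(1),round(robot.read_grip_width()*88,2))
print(robot.read_t(),np.round(robot.read_qpos(),2))
```

```text
[0.52060281 0.340163   0.10678449] [ 0.10779392 -0.63283681  0.54578058]
grip 52.151580632231095 30.000118408352137 [-0.19394736 -0.44918664  0.3379902 ] [0.52041218 0.34002257 0.10654754]
0.002 [0.5205 0.34   0.1049] [-2.6 -1.1  4.8] 51.95
0.003 [0.5205 0.3401 0.1039] [-1.9 -1.1  6.1] 52.38
0.004 [0.5205 0.34   0.1029] [-2.3 -0.4  7.1] 52.3
0.005 [0.5205 0.3401 0.1021] [-1.8 -2.   7.6] 52.4
0.0055 [0.5205 0.3401 0.1016] [-3.1 -1.4  7.2] 51.99
21.375 [ 5.113e+01  2.153e+01 -1.544e+01  1.000e-02 -5.300e+01  7.087e+01]
```

Run:
```python
from rig import robot
from h import *
c=np.array([.5204,.3400,0])
robot.servo_line(c+[0,0,.1065-.006],speed=.02);print(robot.read_force().round(1))
q=np.array(robot.ik(c+[0,0,.1005],down(-58)));print(q.round(2))
for a in range(6,67,6):
    t=q.copy();t[5]+=a;robot.movej(t)
    print(a,robot.read_position().round(4),robot.read_force().round(1),robot.read_ft_torque().round(2),round(robot.read_grip_width()*88,2))
r=robot.read_tcp_rot()[:,1];print(np.degrees(np.arctan2(r[1],r[0])),robot.read_t())
```

```text
[-3.3 -0.9  7.6]
[ 51.13  21.6  -15.49   0.   -52.91  70.87]
6 [0.5209 0.3404 0.1014] [-1.5 -1.1  7.2] [-0.31  0.47  0.02] 52.05
12 [0.5212 0.3405 0.1015] [-1.7 -0.6  6.8] [-0.28  0.22 -0.02] 52.38
18 [0.5212 0.3406 0.1015] [-1.  -0.1  7.3] [-0.2   0.26  0.04] 52.31
24 [0.5212 0.3407 0.1015] [-1.   0.5  7.3] [-0.06  0.31  0.09] 52.38
30 [0.5212 0.3407 0.1015] [-1.7  0.1  6.6] [0.   0.33 0.05] 52.66
36 [0.5211 0.3408 0.1015] [-0.2 -0.6  7. ] [0.04 0.48 0.02] 52.17
42 [0.521  0.3408 0.1015] [-1.4 -0.1  7.5] [-0.    0.5   0.11] 52.59
48 [0.521  0.3407 0.1015] [-1.8 -0.2  8.7] [-0.04  0.47 -0.01] 52.53
54 [0.5209 0.3407 0.1014] [-2.3  0.9  7.2] [-0.02  0.59  0.01] 52.34
60 [0.521  0.3407 0.1015] [-1.8  0.9  7.2] [-0.03  0.49  0.05] 52.22
66 [0.5209 0.3407 0.1015] [-2.6  0.7  8.3] [0.09 0.64 0.07] 52.04
8.074525352203437 24.375
```

Run:
```python
from rig import robot
from h import *
c=np.array([.5209,.3406,0])
for z in(.104,.108,.111,.115):
    robot.servo_line(c+[0,0,z],speed=.04);f=robot.read_force();print(z,robot.read_position().round(4),f.round(1),round(robot.read_grip_width()*88,2))
    if f[2]<-12: raise SystemExit("stuck")
robot.servo_line(c+[0,0,.1865],speed=.08);robot.dwell(.4)
print(robot.read_t(),robot.read_position().round(4),robot.read_force().round(1),robot.read_grip_width()*88,robot.read_finger_force())
p,_=robot.grab_frame("scene");t,_=robot.grab_frame("top")
a=cv2.resize(p[80:220,100:320],None,fx=2.5,fy=2.5)[:350,:390];b=cv2.resize(t[130:270,90:420],None,fx=1.2,fy=2.5/1.2*1.0)
b=cv2.resize(t[130:280,90:410],(400,188));o=np.zeros((350,790,3),np.uint8);o[:,:390]=a;o[:188,390:790]=b
cv2.imwrite("pics/f.png",o[:,:,::-1])
```

```text
0.104 [0.5209 0.3407 0.1046] [-2.3 -0.5  6.5] 52.35
0.108 [0.5209 0.3407 0.1082] [-1.1  0.5  2.6] 52.42
0.111 [0.5208 0.3405 0.1108] [-0.2  0.3 -0.6] 52.13
0.115 [0.5209 0.3406 0.1152] [-1.6  0.2  0.2] 52.23
26.8167 [0.5209 0.3406 0.1863] [ 0.5 -0.9 -0.5] 52.22071802079306 30.000142715871334
```

View pics/f.png

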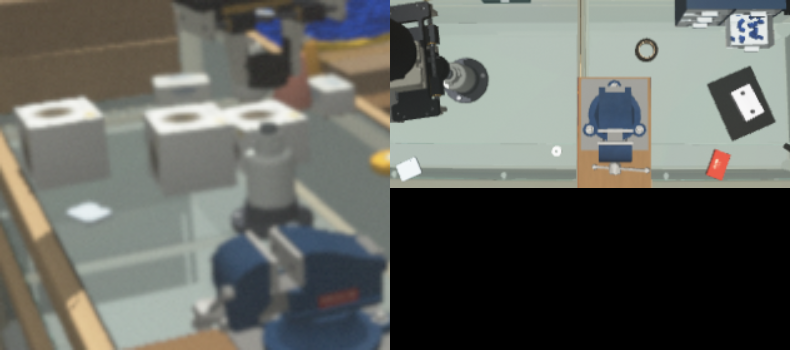

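The cap is in the fingers above the open bottle: cap at about (267,70) in the crop, bare neck at (268,130). The pile and the bystanders have not moved. I'll hand it in.

```bash
python3 -c "
from rig import robot
print(robot.job_done(),robot.read_t())"
```

```text
the job is handed in; nothing more can be done
the job is handed in; nothing more can be done
```

The loose plate is stacked flush on the lower plate and released, and the cap is off and held upright about 8 cm above the open bottle with the bystanders unmoved; I handed the job in at about 27 s, and no verdict came back.

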